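# Empty the deburring machine's catch tray: left- and right-hand brackets to their bins

### The arm

A 7-joint arm with a two-finger parallel gripper is mounted at the origin on the work surface. World frame = base frame: x ahead of the robot, y to its left, z up, the work surface at z = 0. Lengths are in m, angles in rad, forces in N, time in s.
With the tool pointing down it reaches from about 0.4 to 0.85 m from the base axis. Payload 10.4 kg.
Tool frame: the origin (TCP) lies at the very end of the fingers, on their centre line; the grasp point (between the pads) lies 19 mm behind it; z points along the fingers, y is the direction in which the jaws open and shut (so a half turn about z gives the same grasp; the last joint's range is limited). The gripper opens to 87 mm and grips with 3 to 60 N. Pads are 19 mm wide; open, the fingers measure 117 mm over their backs; the gripper's body (75 mm by 190 mm) begins 51 mm behind the grasp point.
Start: joints at [1.081, 0.332, -0.065, 1.46, 0.022, 1.35, -0.088], TCP at [0.281, -0.558, 0.223] pointing down, gripper open.
Joint ranges: [-2.6, 2.6], [-0.5, 2.12], [-1.47, 1.34], [0.16, 2.42], [-1.27, 4.41], [0.06, 2.06], [-2.6, 2.6]. Speed limits (rad/s): [2.22, 2.22, 2.79, 2.79, 3.14, 3.14, 3.14].

### API

Orientations are given as a unit quaternion [x, y, z, w].
In Python, from bench import r, eyes, job gives the robot as it stands. The module is installed in compiled form; this text tells all that it offers.
- The arm moves only by the tool play_rows, never from a script. Its argument "motion" is a list of rows, each a list of 7 numbers: the shift along the tool's x, y, z as a fraction of full scale, then the turn, a rotation vector about the tool's x, y, z as a fraction of full scale, then the opening in per cent of the stroke, from 0 (shut) to 100 (fully open). A call has 1 to 5 rows; each row is the pose to reach, as a shift and turn from the pose commanded when the call began, along the tool's axes at that moment; what a row does not reach only later rows make up. Full scale, the value 1, is 0.2 m for a shift and 90 degrees for a turn. A row lasts 1/8 s, in which the tool goes at most 62.5 mm and 10.7 degrees, less where a joint would pass 70% of its speed; a pose out of reach is approached as far as the arm can. A call with a number of a shift or a turn outside -1 to 1 is refused whole. A call with a gripper value outside its range is refused whole. The fingers move at their own pace and stop on an object; "squeeze" is the grip in N (left out, the last holds). Time passes only in rows, so rows that repeat a pose let the fingers close. It gives the time, the measured TCP pose, the force and the opening at its end, in the units of the state.
- r.read_state(): the state, without advancing time (a new reading comes with each control period).
- eyes.camera(name): name is "side" or "top" or "wrist"; returns a dict with "image" (480x640x3 uint8, red, green, blue), "mtx" (3x3 intrinsics, pixels), "R" (3x3) and "t" (3): a world point X has camera coordinates R X + t. Camera axes: x right, y down, z forward; pixel columns grow to the right and rows downward; lengths in m; the calibration is good to about 2 mm. The wrist camera is an equidistant fisheye: a pixel r from the principal point sees the ray r / f radians off the axis. A picture is of the moment at which its call begins. There is no depth.
- job.close_job(): hands the job in, once; it reports no verdict.
Trained networks look in a picture, given as the dict that the camera call returned (one of the last four; its "shot" number tells which), for a name from the list of things; names that differ only in an ending like _2 or _b are one class to them, and where a whole thing is asked for, a point or a joint stands for the part that bears it (a point fixed in the world has none). Each returns a list of dicts, best first, with "p" (0 to 1); they miss things now and then, are a little off and sometimes report something else, mostly with a low value. They report only what shows in the picture. A call takes as long as a camera call.
- eyes.regions_of(picture, label): "region" (480x640 bool, what is visible of it) and "xy" ([column, row] in pixels, amid what is visible of it).
- eyes.landmark_of(picture, label): "xy" ([column, row] in pixels: a listed point, or the origin of a listed thing).
The state is a dict: "time": time; "joint_positions": joint angles; "joint_vel": joint speeds; "joint_torque": joint torques, N m; "ee_pos": TCP position; "eef_rot": TCP orientation; "ft_force": force on the tool from outside, world axes, zero at the start; "torque": the same for the moment, N m; "width": finger opening in m.
Only numpy, scipy, OpenCV 4.12 (cv2) and the standard library are available. Lean on these libraries where they do the work, as an engineer would, in place of code of your own. Each camera call takes 0.05 s, during which the arm holds its last target. There are 200 camera calls.

### The job

Collect the three finished brackets from the deburring machine's catch tray: stand the two left-hand ones in the blue bin and the mirror-image right-hand one in the yellow bin, each set down gently, not dropped, with its base plate flat on the bin floor. Leave the black specimen mount and the red clamp where they are in the tray, and do not push about the brackets already in the bins, the bottle or anything else on the bench.

Things in the scene. Friction and masses are not known exactly. Their poses are not given: they have to be found in the camera images.
- left_a_c (a point): LEFT-hand aluminium corner bracket, in the tray, any yaw, base down, 38 mm high, about 0.09 kg: base plate 64 x 36 x 6 mm (x, y, z), two upright 8 mm walls flush with its edges: long wall y -18 to -10 mm, full length; end wall x +24 to +32 mm, full width. Seen from its open +y side, facing the long wall, the end wall is at the left. Point: centre of the 64 x 36 x 38 box; z up.
- left_b_c (a point): another LEFT-hand aluminium corner bracket, in the tray, any yaw, base down, 38 mm high, about 0.09 kg: base plate 64 x 36 x 6 mm (x, y, z), two upright 8 mm walls flush with its edges: long wall y -18 to -10 mm, full length; end wall x +24 to +32 mm, full width. Seen from its open +y side, facing the long wall, the end wall is at the left. Point: centre of the 64 x 36 x 38 box; z up.
- right_a_c (a point): RIGHT-hand aluminium corner bracket, in the tray, any yaw, base down, 38 mm high, about 0.09 kg: base plate 64 x 36 x 6 mm (x, y, z), two upright 8 mm walls flush with its edges: long wall y -18 to -10 mm, full length; end wall x -32 to -24 mm, full width. Seen from its open +y side, facing the long wall, the end wall is at the right. Point: centre of the 64 x 36 x 38 box; z up.
- done_left_c (a point): a left-hand bracket just like left_a, already in the blue bin at the start, base down, any yaw: leave it there. Point: its centre, axes as left_a.
- done_right_c (a point): a right-hand bracket just like right_a, already in the yellow bin at the start, base down, any yaw: leave it there. Point: its centre, axes as right_a.
- bin_left: fixed blue plastic bin for left-hand brackets, open on top, outside 270 (x) x 140 (y) x 40 mm high, walls and floor 5 mm thick. Origin: under its centre, on the bench. One such bracket already stands towards its -x end. The two bins may be either way round on the bench.
- bin_right: fixed yellow plastic bin for right-hand brackets, open on top, outside 270 (x) x 140 (y) x 40 mm high, walls and floor 5 mm thick. Origin: under its centre, on the bench. One such bracket already stands towards its +x end. The two bins may be either way round on the bench.
- tray: fixed steel catch tray, outside 280 (x) x 290 (y) x 30 mm high, walls and floor 5 mm. Origin: under its centre, on the bench. The white deburring machine is part of it: housing x -180 to 180 (motor box to 275), y 195 to 455 mm, 245 mm high; its sloping chute, 140 mm wide, reaches out to y = 147 mm, 57 to 95 mm above the bench.
- puck_center (a point): black plastic specimen mount, a disc 30 mm across and 20 mm high, lying near the middle of the catch tray among the brackets; its centre, half-way up. Loose; it stays in the tray.
- clamp_c (a point): small red specimen clamp, 50 (x) x 30 (y) mm, 28 mm high, two jaws and a steel screw, loose in the catch tray among the brackets, any yaw; its centre, half-way up. It stays in the tray.
- bottle: white bottle with red cap, 50 mm across and 160 mm tall, standing loose on the bench just outside the tray's side that faces the bins. Origin: centre of its underside. Not to be knocked or shifted.
- jar_c (a point): amber jar with white lid, 60 mm across and 70 mm high, on the bench right of the bins; its centre, 35 mm up. Loose bystander.
- brush_grip (a point): small brush lying on the bench right of the bins; point on its handle. Loose bystander.
- mount_center (a point): green specimen mount, a disc 40 mm across and 22 mm high, on the bench beyond the bins; its centre. Loose bystander.

How it is judged:
By the outcome, as a careful person would: the job done as asked, in the order asked, and still so for the second after the job is handed in, with the robot touching nothing.
It also fails if it takes over 67 s, if anything falls off the work surface, if the arm or the gripper's body presses on something with over 40 N, if the wrist force passes 120 N, or if a joint passes its speed limit or range.

## Working session

There is one attempt and no reset: what is moved stays moved. The work goes in short steps, Python scripts to look and compute and a tool call to move; the robot and the scene stay as the last step left them, time stands still between calls to the robot, and variables do not carry over. Pictures are saved under pics/ and viewed, about 8 in all and at most 12, crops included, and the job is handed in when it is done.

Besides the shell and the picture viewer there is one more tool, called as name(argument=value, ...) on one line, values as JSON. play_rows: Moves the arm, as the interface text tells. Shift numbers are shares of 0.2 m and turn numbers shares of 90 degrees, none past 1 either way. Its arguments: {"type":"object","properties":{"motion":{"type":"array","items":{"type":"array","items":{"type":"number"}}},"squeeze":{"type":"number"}},"required":["motion"]}

```bash
mkdir -p pics
python3 - <<'E'
from bench import r,eyes,job
import cv2,numpy as np
s=r.read_state();print(s['time'],s['ee_pos'],s['eef_rot'],s['width'])
for n in ['top','side']:
    c=eyes.camera(n);cv2.imwrite(f'pics/{n}0.png',c['image'][:,:,::-1]);print(n,c['mtx'].round(1).tolist(),c['R'].round(3).tolist(),c['t'].round(3).tolist())
    if n=='top':
        for l in ['left_a_c','right_a_c','done_left_c','done_right_c','bin_left','bin_right','tray','puck_center','clamp_c','bottle','jar_c','mount_center']:
            print(l,[(round(d['p'],2),np.round(d['xy']).tolist()) for d in eyes.landmark_of(c,l)])
E
```

```text
0.0 [ 0.2810548  -0.55780429  0.22175667] [ 9.72887091e-01  2.31279536e-01 -2.08304482e-04 -6.64846532e-04] 0.08715939390335334
top [[491.4, 0.0, 330.0], [0.0, 491.4, 238.8], [0.0, 0.0, 1.0]] [[-0.022, -1.0, -0.008], [-0.993, 0.023, -0.116], [0.116, 0.006, -0.993]] [-0.031, 0.599, 1.112]
left_a_c [(0.83, [236.0, 285.0]), (0.34, [181.0, 292.0])]
right_a_c [(0.6, [442.0, 274.0]), (0.57, [226.0, 232.0])]
done_left_c [(0.82, [446.0, 301.0])]
done_right_c [(0.56, [350.0, 234.0])]
bin_left [(0.93, [439.0, 275.0])]
bin_right [(0.94, [353.0, 266.0])]
tray [(0.69, [210.0, 266.0])]
puck_center [(0.6, [211.0, 264.0])]
clamp_c [(0.84, [183.0, 291.0]), (0.65, [497.0, 218.0])]
bottle [(0.76, [288.0, 281.0])]
jar_c [(0.64, [498.0, 222.0]), (0.59, [350.0, 235.0])]
mount_center [(0.53, [265.0, 170.0])]
side [[436.9, 0.0, 315.2], [0.0, 436.9, 236.1], [0.0, 0.0, 1.0]] [[-0.878, -0.478, -0.006], [-0.366, 0.68, -0.636], [0.308, -0.556, -0.772]] [0.505, 0.285, 0.925]
```

View pics/top0.png

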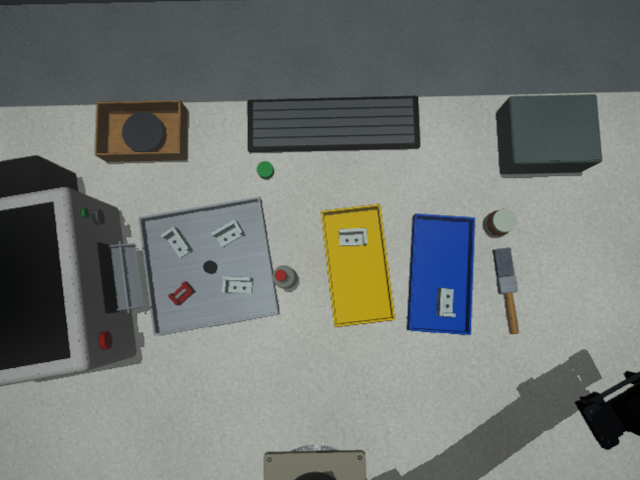

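View pics/side0.png

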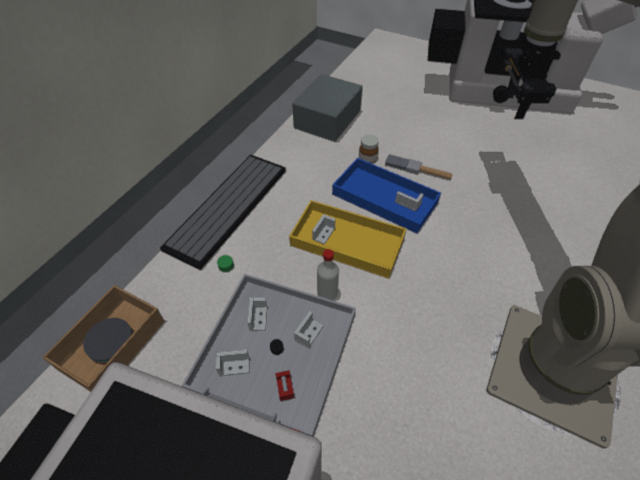

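```bash
cat > h.py <<'E'
from bench import r,eyes,job
import cv2,numpy as np
from scipy.optimize import minimize
def pix2world(c,uv,z):
    K=c['mtx'];d=c['R'].T@np.linalg.solve(K,np.array([uv[0],uv[1],1.]));o=-c['R'].T@c['t']
    return o+d*(z-o[2])/d[2]
def proj(c,X):
    return (cv2.projectPoints(np.asarray(X,float).reshape(-1,1,3),cv2.Rodrigues(c['R'])[0],c['t'],c['mtx'],None)[0]).reshape(-1,2)
E
python3 - <<'E'
from h import *
c=eyes.camera('top')
im=c['image'][:,:,::-1]
cv2.imwrite('pics/crop0.png',cv2.resize(im[195:335,140:290],None,fx=4,fy=4,interpolation=cv2.INTER_CUBIC))
for l,uv in dict(b1=(176,242),b2=(228,233),b3=(237,285),doneR=(352,237),doneL=(446,302),clamp=(181,292),puck=(210,267)).items(): print(l,pix2world(c,uv,.02).round(3))
for l in ['tray','yellow','blue']:
    q=dict(tray=[(140,218),(261,199),(279,314),(157,334)],yellow=[(321,210),(380,205),(395,321),(335,326)],blue=[(413,214),(475,217),(471,334),(407,331)])[l]
    P=[pix2world(c,p,.04 if l!='tray' else .03)[:2] for p in q];print(l,np.round(P,3).tolist(),np.mean(P,0).round(3))
print('bottle',pix2world(c,(281,275),.16))
E
```

```text
b1 [0.601 0.32  0.02 ]
b2 [0.619 0.197 0.02 ]
b3 [0.496 0.176 0.02 ]
doneR [ 0.603 -0.097  0.02 ]
doneL [ 0.446 -0.311  0.02 ]
clamp [0.483 0.307 0.02 ]
puck [0.54  0.239 0.02 ]
tray [[0.658, 0.403], [0.697, 0.117], [0.427, 0.077], [0.388, 0.358]] [0.543 0.239]
yellow [[0.666, -0.025], [0.674, -0.163], [0.406, -0.188], [0.397, -0.052]] [ 0.536 -0.107]
blue [[0.651, -0.239], [0.641, -0.383], [0.373, -0.359], [0.383, -0.215]] [ 0.512 -0.299]
bottle [0.5106632 0.0573585 0.16     ]
```

View pics/crop0.png

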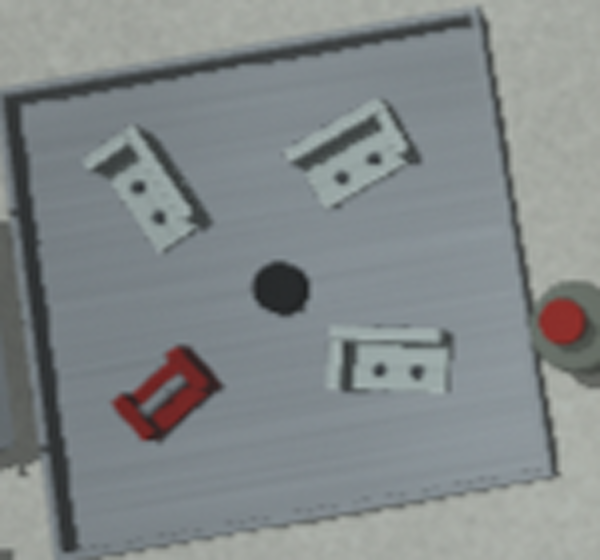

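```bash
cat >> h.py <<'E'
def boxes(hand):
    e=(24,32) if hand=='L' else (-32,-24)
    B=[((-32,32),(-18,18),(-19,-13)),((-32,32),(-18,-10),(-19,19)),(e,(-18,18),(-19,19))]
    return [np.array([[x,y,z] for x in a for y in b for z in c])/1000. for a,b,c in B]
def sil(c,p,hand,S=4):
    m=np.zeros((480*S,640*S),np.uint8);a=p[2]
    R=np.array([[np.cos(a),-np.sin(a),0],[np.sin(a),np.cos(a),0],[0,0,1]])
    for b in boxes(hand):
        q=proj(c,b@R.T+[p[0],p[1],.024]);h=cv2.convexHull(((q+.5)*S).round().astype(np.int32));cv2.fillConvexPoly(m,h,1)
    return cv2.resize(m.astype(np.float32),(640,480),interpolation=cv2.INTER_AREA)
E
python3 - <<'E'
from h import *
G=dict(b1=('L',.601,.32,36),b2=('R',.619,.197,121.5),b3=('L',.496,.176,90),doneR=('R',.603,-.097,90),doneL=('L',.446,-.311,0))
cs=[eyes.camera('top'),eyes.camera('side')]
det=[[d for l in ('left_a_c','right_a_c') for d in eyes.regions_of(c,l)] for c in cs]
for k,(h,x,y,a) in G.items():
    if k[0]=='d': continue
    p0=np.array([x,y,np.deg2rad(a)]);M=[]
    for c,D in zip(cs,det):
        s=sil(c,p0,h);iou=[(s*d['region']).sum()/np.maximum(s,d['region']).sum() for d in D]
        i=int(np.argmax(iou));M.append(D[i]['region'].astype(np.float32) if iou[i]>.3 else None);print(k,'start iou',round(iou[i],2),D[i]['region'].sum())
    for name,use in (('top',[0]),('both',[0,1])):
        f=lambda q:sum(1-np.minimum(s,M[i]).sum()/np.maximum(s,M[i]).sum() for i in use if M[i] is not None for s in [sil(cs[i],[q[0]/100,q[1]/100,q[2]/10],h)])
        q0=p0*[100,100,10]
        o=minimize(f,q0,method='Nelder-Mead',options=dict(initial_simplex=q0+np.vstack([0*q0,np.diag([.6,.6,1.2])]),xatol=.01,fatol=1e-4))
        print(name,(o.x/[100,100,10]).round(4)[:2],np.rad2deg(o.x[2]/10).round(1),round(o.fun,3))
for d in eyes.landmark_of(cs[1],'bottle')[:1]:print('bottle side',pix2world(cs[1],d['xy'],0))
E
```

```text
b1 start iou 0.0 477
b1 start iou 0.0 544
top [0.601 0.32 ] 36.0 0.0
both [0.601 0.32 ] 36.0 0.0
b2 start iou 0.85 442
b2 start iou 0.88 576
top [0.6183 0.1985] 120.7 0.148
both [0.6187 0.1953] 118.3 0.236
b3 start iou 0.88 477
b3 start iou 0.83 544
top [0.4981 0.1759] 85.7 0.047
both [0.4975 0.1755] 87.7 0.204
```

```bash
cat >> h.py <<'E'
from scipy.spatial.transform import Rotation as Ro
def plan(targets,start=None):
    """targets: (x,y,z,phi_deg). prints scaled shift xyz and turn xyz per call"""
    s=r.read_state();p=np.array(s['ee_pos']);R=Ro.from_quat(s['eef_rot'])
    if start: p=np.array(start[:3]);R=Ro.from_euler('z',start[3],degrees=True)*Ro.from_euler('x',180,degrees=True)
    print('now',p.round(4),'phi',np.rad2deg(np.arctan2(*R.as_matrix()[[1,0],0])).round(1),'t',round(s['time'],2))
    for t in targets:
        Rt=Ro.from_euler('z',t[3],degrees=True)*Ro.from_euler('x',180,degrees=True)
        d=R.inv().apply(np.array(t[:3])-p);w=(R.inv()*Rt).as_rotvec()
        print(t,'->',(d/.2).round(3),(np.rad2deg(w)/90).round(3),'dist',np.linalg.norm(d).round(3),'rows',round(max(np.linalg.norm(d)/.0625,np.rad2deg(np.linalg.norm(w))/10.7),1))
        p=np.array(t[:3]);R=Rt
E
python3 -c "
from h import *
plan([(.36,-.315,.222,45),(.44,-.07,.222,70),(.511,.179,.2,87.5)])"
```

```text
now [ 0.2813 -0.5582  0.2226] phi 26.7 t 1.1
(0.36, -0.315, 0.222, 45) -> [ 0.899 -0.909  0.003] [ 0.     0.    -0.203] dist 0.256 rows 4.1
(0.44, -0.07, 0.222, 70) -> [ 1.149 -0.583 -0.   ] [-0.     0.    -0.278] dist 0.258 rows 4.1
(0.511, 0.179, 0.2, 87.5) -> [ 1.291 -0.092  0.11 ] [ 0.     0.    -0.194] dist 0.26 rows 4.2
```

play_rows(motion=[[0.15,-0.15,0,0,0,0,60],[0.36,-0.36,0,0,0,0,60],[0.58,-0.58,0,0,0,0,60],[0.8,-0.8,0,0,0,0,60],[0.95,-0.95,0,0,0,0,60]], squeeze=25)

```text
time: 1.72
ee_pos: [0.3663, -0.3003, 0.2229]
eef_rot: [0.973, 0.232, 0.0, 0.0]
ft_force: [0.1, -0.3, 0.5]
width: 0.0533
```

play_rows(motion=[[0.2,-0.2,0,0,0,0,60],[0.4,-0.4,0,0,0,0,60],[0.6,-0.6,0,0,0,0,60],[0.75,-0.75,0,0,0,0,60],[0.85,-0.85,0,0,0,0,60]])

```text
time: 2.35
ee_pos: [0.4412, -0.0725, 0.2229]
eef_rot: [0.973, 0.232, 0.0, 0.0]
ft_force: [0.6, -0.4, -0.7]
width: 0.0525
```

```bash
python3 -c "
from h import *
plan([(.511,.179,.2,75),(.511,.179,.2,87.5)])"
```

```text
now [ 0.4412 -0.0725  0.2229] phi 26.9 t 2.35
(0.511, 0.179, 0.2, 75) -> [ 0.879 -0.964  0.114] [ 0.001 -0.    -0.535] dist 0.262 rows 4.5
(0.511, 0.179, 0.2, 87.5) -> [0. 0. 0.] [ 0.     0.    -0.139] dist 0.0 rows 1.2
```

play_rows(motion=[[0.15,-0.17,0,0,0,-0.1,50],[0.35,-0.38,0,0,0,-0.22,50],[0.55,-0.6,0,0,0,-0.34,50],[0.75,-0.82,0,0,0,-0.45,50],[0.88,-0.965,0.05,0,0,-0.55,50]])

```text
time: 2.98
ee_pos: [0.5116, 0.18, 0.2133]
eef_rot: [0.784, 0.62, 0.001, 0.0]
ft_force: [0.4, -0.8, -0.6]
width: 0.0436
```

Run:
```python
from h import *
c=eyes.camera('wrist');cv2.imwrite('pics/w0.png',c['image'][:,:,::-1])
print(c['mtx'].round(1).tolist(),c['R'].round(3).tolist(),(-c['R'].T@c['t']).round(3))
plan([(.511,.179,.2,87.5)])
for l in ['left_a_c','right_a_c','clamp_c','puck_center']:
    for n,f in(('lm',eyes.landmark_of),('rg',eyes.regions_of)):print(l,n,[(round(d['p'],2),np.round(d['xy']).tolist()) for d in f(c,l)])
```

```text
[[371.6, 0.0, 317.3], [0.0, 371.6, 244.2], [0.0, 0.0, 1.0]] [[0.973, -0.23, 0.0], [-0.22, -0.933, 0.285], [-0.065, -0.277, -0.959]] [0.528 0.255 0.375]
now [0.5107 0.1841 0.2115] phi 77.3 t 3.02
(0.511, 0.179, 0.2, 87.5) -> [-0.025  0.007  0.057] [-0.    -0.002 -0.113] dist 0.013 rows 1.0
left_a_c lm [(0.59, [301.0, 234.0])]
left_a_c rg [(0.97, [306.0, 227.0])]
right_a_c lm [(0.96, [420.0, 183.0])]
right_a_c rg [(0.68, [420.0, 183.0])]
clamp_c lm [(0.84, [253.0, 103.0])]
clamp_c rg [(0.85, [256.0, 103.0])]
puck_center lm [(0.9, [334.0, 154.0]), (0.26, [256.0, 106.0])]
puck_center rg [(0.69, [333.0, 154.0]), (0.53, [548.0, 229.0]), (0.41, [373.0, 385.0])]
```

View pics/w0.png

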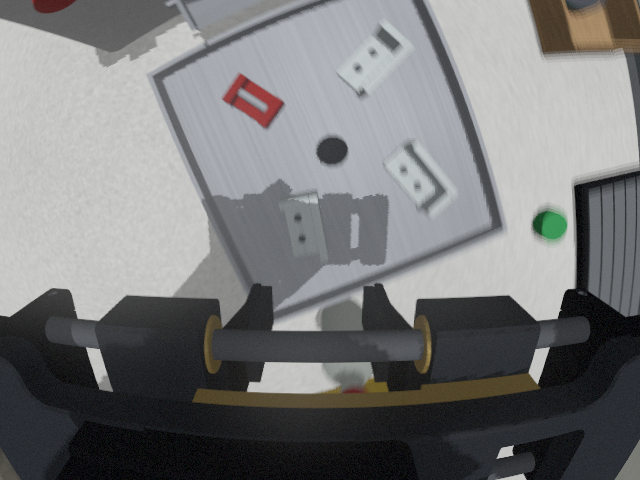

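```bash
cat >> h.py <<'E'
_p=proj
def proj(c,X):
    if not c.get('fish'): return _p(c,X)
    return cv2.fisheye.projectPoints(np.asarray(X,float).reshape(-1,1,3),cv2.Rodrigues(c['R'])[0],c['t'].reshape(3,1),c['mtx'],np.zeros(4))[0].reshape(-1,2)
def wrist():
    c=eyes.camera('wrist');c['fish']=1;return c
def fit(cs,dets,h,x,y,a):
    p0=np.array([x,y,np.deg2rad(a)]);M=[]
    for c,D in zip(cs,dets):
        s=sil(c,p0,h);iou=[(s*d['region']).sum()/np.maximum(s,d['region']).sum() for d in D]+[0]
        i=int(np.argmax(iou));print('start iou',round(iou[i],2));M.append(D[i]['region'].astype(np.float32) if iou[i]>.3 else None)
    f=lambda q:sum(1-np.minimum(s,M[i]).sum()/np.maximum(s,M[i]).sum() for i in range(len(cs)) if M[i] is not None for s in [sil(cs[i],[q[0]/100,q[1]/100,q[2]/10],h)])
    q0=p0*[100,100,10]
    o=minimize(f,q0,method='Nelder-Mead',options=dict(initial_simplex=q0+np.vstack([0*q0,np.diag([.6,.6,1.2])]),xatol=.01,fatol=1e-4))
    print((o.x/[100,100,10]).round(4)[:2],np.rad2deg(o.x[2]/10).round(1),round(o.fun,3));return o.x
def bdet(c): return [d for l in ('left_a_c','right_a_c') for d in eyes.regions_of(c,l)]
E
python3 - <<'E'
from h import *
c=wrist();D=bdet(c)
for k,(h,x,y,a) in dict(b3=('L',.498,.176,87),b1=('L',.601,.32,36),b2=('R',.619,.196,119)).items():print(k);fit([c],[D],h,x,y,a)
plan([(.511,.179,.2,87.5)])
E
```

```text
b3Traceback (most recent call last):
  File "<stdin>", line 3, in <module>
  File "h.py", line 39, in fit
    s=sil(c,p0,h);iou=[(s*d['region']).sum()/np.maximum(s,d['region']).sum() for d in D]+[0]
  File "h.py", line 17, in sil
    q=proj(c,b@R.T+[p[0],p[1],.024]);h=cv2.convexHull(((q+.5)*S).round().astype(np.int32));cv2.fillConvexPoly(m,h,1)
  File "h.py", line 33, in proj
    return cv2.fisheye.projectPoints(np.asarray(X,float).reshape(-1,1,3),cv2.Rodrigues(c['R'])[0],c['t'].reshape(3,1),c['mtx'],np.zeros(4))[0].reshape(-1,2)
           ~~~~~~~~~~~~~~~~~~~~~~~~~^^^^^^^^^^^^^^^^^^^^^^^^^^^^^^^^^^^^^^^^^^^^^^^^^^^^^^^^^^^^^^^^^^^^^^^^^^^^^^^^^^^^^^^^^^^^^^^^^^^^^^^
cv2.error: OpenCV(4.12.0) /io/opencv/modules/calib3d/src/fisheye.cpp:83: error: (-215:Assertion failed) _tvec.getMat().isContinuous() && _rvec.getMat().isContinuous() in function 'projectPoints'
```

```bash
sed -i "s/return cv2.fisheye.projectPoints.*/return cv2.fisheye.projectPoints(np.asarray(X,float).reshape(-1,1,3),np.ascontiguousarray(cv2.Rodrigues(np.ascontiguousarray(c['R']))[0]).copy(),np.array(c['t'],float).reshape(3,1).copy(),c['mtx'],np.zeros(4))[0].reshape(-1,2)/" h.py
python3 - <<'E'
from h import *
c=wrist();D=bdet(c)
for k,(h,x,y,a) in dict(b3=('L',.498,.176,87),b1=('L',.601,.32,36),b2=('R',.619,.196,119)).items():print(k);fit([c],[D],h,x,y,a)
plan([(.511,.179,.2,87.5)])
E
```

```text
b3
start iou 0.72
[0.495  0.1705] 87.0 0.041
b1
start iou 0.0
[0.601 0.32 ] 36.0 0.0
b2
start iou 0.78
[0.6163 0.1924] 120.2 0.04
now [0.5111 0.1767 0.2126] phi 76.2 t 3.73
(0.511, 0.179, 0.2, 87.5) -> [ 0.011 -0.003  0.063] [ 0.     0.    -0.125] dist 0.013 rows 1.1
```

play_rows(motion=[[-0.006,0.004,0.12,0,0,-0.1,50],[-0.006,0.004,0.38,0,0,-0.12,50],[-0.006,0.004,0.64,0,0,-0.12,50],[-0.006,0.004,0.84,0,0,-0.12,50],[-0.006,0.004,0.92,0,0,-0.12,50]])

```text
time: 4.35
ee_pos: [0.5104, 0.1751, 0.0265]
eef_rot: [0.725, 0.689, -0.001, -0.001]
ft_force: [-0.1, 0.8, 1.0]
width: 0.0435
```

Run:
```python
from h import *
c=wrist();cv2.imwrite('pics/w1.png',c['image'][:,:,::-1])
plan([(.5102,.1753,.018,87)])
q=proj(c,[(.5102,.1753,.043)]);print(q)
```

```text
now [0.5102 0.175  0.0259] phi 87.0 t 4.4
(0.5102, 0.1753, 0.018, 87) -> [ 0.001 -0.     0.039] [-0.002  0.001  0.001] dist 0.008 rows 0.1
[[320.01150584 316.27922873]]
```

View pics/w1.png

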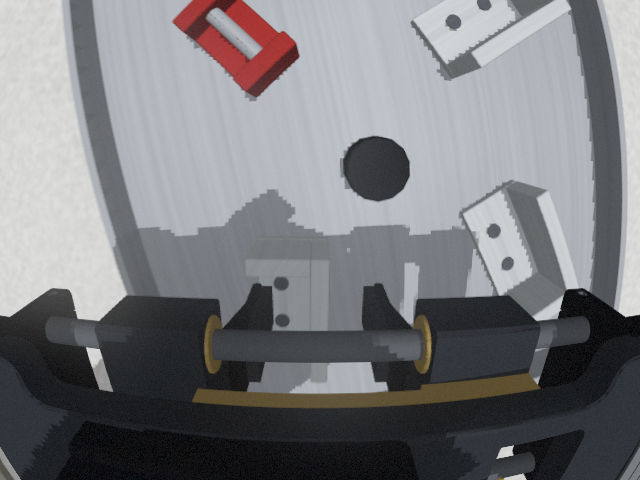

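play_rows(motion=[[0,0,0.035,0,0,0,50],[0,0,0.035,0,0,0,0],[0,0,0.035,0,0,0,0],[0,0,0.035,0,0,0,0],[0,0,0.035,0,0,0,0]], squeeze=30)

```text
time: 5.03
ee_pos: [0.5118, 0.1756, 0.0219]
eef_rot: [0.725, 0.689, 0.0, 0.0]
ft_force: [-0.4, 0.5, 0.2]
width: 0.0114
```

play_rows(motion=[[0,0,0,0,0,0,0],[0,0,-0.05,0,0,0,0],[0,0,-0.2,0,0,0,0],[0,0,-0.5,0,0,0,0],[0,0,-0.75,0,0,0,0]])

```text
time: 5.65
ee_pos: [0.5114, 0.1759, 0.1741]
eef_rot: [0.725, 0.689, 0.0, 0.0]
ft_force: [1.8, -0.6, -1.1]
width: 0.0078
```

```bash
python3 -c "
from h import *
plan([(.54,0,.21,87),(.56,-.14,.21,86),(.587,-.306,.19,85)])"
```

```text
now [0.5114 0.1759 0.1741] phi 87.1 t 5.65
(0.54, 0, 0.21, 87) -> [-0.871  0.188 -0.18 ] [ 0.    -0.     0.001] dist 0.182 rows 2.9
(0.56, -0.14, 0.21, 86) -> [-0.694  0.136  0.   ] [-0.    -0.     0.011] dist 0.141 rows 2.3
(0.587, -0.306, 0.19, 85) -> [-0.819  0.193  0.1  ] [ 0.    -0.     0.011] dist 0.169 rows 2.7
```

play_rows(motion=[[0,0,-0.18,0,0,0,0],[-0.2,0.1,-0.25,0,0,0,0],[-0.45,0.2,-0.25,0,0,0,0],[-0.7,0.25,-0.25,0,0,0,0],[-0.95,0.25,-0.25,0,0,0,0]])

```text
time: 6.28
ee_pos: [0.5518, -0.0183, 0.222]
eef_rot: [0.725, 0.689, 0.0, -0.0]
ft_force: [1.0, 0.1, -1.0]
width: 0.0075
```

play_rows(motion=[[-0.25,0.03,0,0,0,0,0],[-0.5,0.06,0,0,0,0,0],[-0.7,0.09,0,0,0,0,0],[-0.85,0.12,0,0,0,0,0],[-0.95,0.12,0,0,0,0,0]])

```text
time: 6.9
ee_pos: [0.5657, -0.2091, 0.2218]
eef_rot: [0.725, 0.688, 0.0, -0.0]
ft_force: [-0.3, 0.2, -0.6]
width: 0.0079
```

Run:
```python
from h import *
plan([(.597,-.302,.11,85),(.597,-.302,.025,85)])
c=wrist();cv2.imwrite('pics/w2.png',c['image'][:,:,::-1])
```

```text
now [ 0.5657 -0.2091  0.2218] phi 87.0 t 6.9
(0.597, -0.302, 0.11, 85) -> [-0.456  0.181  0.559] [ 0.    -0.     0.022] dist 0.149 rows 2.4
(0.597, -0.302, 0.025, 85) -> [ 0.    -0.     0.425] [0. 0. 0.] dist 0.085 rows 1.4
```

View pics/w2.png

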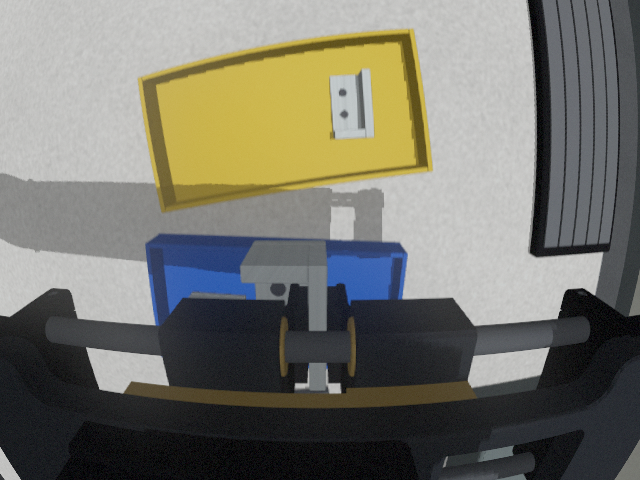

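play_rows(motion=[[-0.2,0.08,0,0,0,0.02,0],[-0.4,0.16,0.15,0,0,0.02,0],[-0.46,0.18,0.4,0,0,0.02,0],[-0.46,0.18,0.65,0,0,0.02,0],[-0.46,0.18,0.75,0,0,0.02,0]])

```text
time: 7.58
ee_pos: [0.5958, -0.2997, 0.0688]
eef_rot: [0.735, 0.678, -0.0, -0.002]
ft_force: [-0.3, -1.2, -0.2]
width: 0.0078
```

Run:
```python
from h import *
plan([(.597,-.302,.025,85)])
c=eyes.camera('top');cv2.imwrite('pics/t1.png',cv2.resize(c['image'][190:350,300:500,::-1],None,fx=3,fy=3,interpolation=cv2.INTER_CUBIC))
```

```text
now [ 0.5958 -0.2997  0.0688] phi 85.3 t 7.58
(0.597, -0.302, 0.025, 85) -> [-0.012  0.008  0.219] [-0.002 -0.001  0.004] dist 0.044 rows 0.7
```

View pics/t1.png

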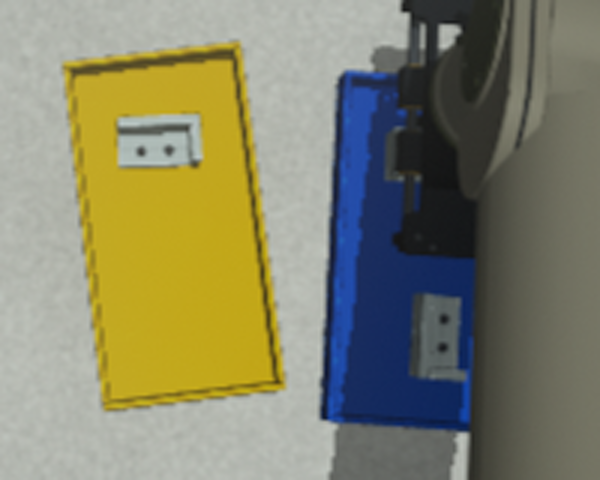

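play_rows(motion=[[0,0,0.06,0,0,0,0],[0,0,0.15,0,0,0,0],[0,0,0.2,0,0,0,0],[0,0,0.22,0,0,0,0],[0,0,0.23,0,0,0,0]])

```text
time: 8.25
ee_pos: [0.5973, -0.3016, 0.0257]
eef_rot: [0.736, 0.677, 0.0, 0.0]
ft_force: [0.6, 0.6, -1.4]
width: 0.0077
```

play_rows(motion=[[0,0,0.005,0,0,0,0],[0,0,0.01,0,0,0,0],[0,0,0.015,0,0,0,0],[0,0,0.015,0,0,0,0]])

```text
time: 8.75
ee_pos: [0.5971, -0.3015, 0.0226]
eef_rot: [0.736, 0.677, -0.0, 0.0]
ft_force: [-0.4, 0.2, -0.8]
width: 0.0078
```

play_rows(motion=[[0,0,0.005,0,0,0,0],[0,0,0.008,0,0,0,0],[0,0,0.008,0,0,0,0]])

```text
time: 9.12
ee_pos: [0.5973, -0.3016, 0.0218]
eef_rot: [0.736, 0.677, -0.0, 0.0]
ft_force: [-2.5, 1.3, 5.7]
width: 0.0079
```

play_rows(motion=[[0,0,0,0,0,0,15],[0,0,0,0,0,0,28],[0,0,0,0,0,0,28],[0,0,-0.1,0,0,0,28],[0,0,-0.3,0,0,0,28]])

```text
time: 9.75
ee_pos: [0.5963, -0.3011, 0.0813]
eef_rot: [0.736, 0.677, -0.0, -0.001]
ft_force: [-0.5, -1.6, -0.5]
width: 0.0241
```

play_rows(motion=[[0,0,-0.25,0,0,0,50],[0,0,-0.5,0,0,0,50],[0.2,0,-0.72,0,0,0,50],[0.45,0,-0.72,0,0,0,50],[0.7,0,-0.72,0,0,0,50]])

```text
time: 10.38
ee_pos: [0.6091, -0.1604, 0.2274]
eef_rot: [0.736, 0.677, 0.001, 0.001]
ft_force: [-0.1, -0.3, -0.5]
width: 0.0434
```

Run:
```python
from h import *
plan([(.58,.0,.22,85),(.58,.20,.22,85)])
c=eyes.camera('side');c2=eyes.camera('top')
for k in (c,c2):
  for d in bdet(k): print(round(d['p'],2),np.round(d['xy']),d['region'].sum(),pix2world(k,d['xy'],.02).round(3))
fit([c,c2],[bdet(c),bdet(c2)],'L',.583,-.305,85)
```

```text
now [ 0.6091 -0.1604  0.2274] phi 85.2 t 10.38
(0.58, 0.0, 0.22, 85) -> [ 0.787 -0.212  0.036] [0.002 0.    0.003] dist 0.163 rows 2.6
(0.58, 0.2, 0.22, 85) -> [ 0.996 -0.087 -0.   ] [0. 0. 0.] dist 0.2 rows 3.2
0.63 [361. 186.] 325 [ 0.586 -0.297  0.02 ]
0.63 [257. 312.] 603 [0.623 0.189 0.02 ]
0.33 [215. 411.] 39684 [0.575 0.412 0.02 ]
0.73 [227. 230.] 521 [0.627 0.199 0.02 ]
start iou 0.88
start iou 0.0
[ 0.5841 -0.3028] 84.9 0.086
```

play_rows(motion=[[0.2,-0.02,0,0,0,0,50],[0.45,-0.04,0,0,0,0,50],[0.7,-0.06,0,0,0,0,50],[0.9,-0.08,0,0,0,0,50],[1.0,-0.08,0,0,0,0,50]])

```text
time: 11.5
ee_pos: [0.6092, 0.0407, 0.2252]
eef_rot: [0.735, 0.678, 0.0, -0.0]
ft_force: [-0.4, -0.4, -0.3]
width: 0.0435
```

play_rows(motion=[[0.25,0,0,0,0,-0.08,50],[0.5,0,0,0,0,-0.19,50],[0.75,0,0,0,0,-0.3,50],[0.92,0,0,0,0,-0.4,50],[1.0,0,0,0,0,-0.46,50]])

```text
time: 12.12
ee_pos: [0.6262, 0.239, 0.2244]
eef_rot: [0.447, 0.895, -0.0, -0.0]
ft_force: [0.1, -1.5, 0.7]
width: 0.0435
```

Run:
```python
from h import *
c=wrist();D=bdet(c);cv2.imwrite('pics/w3.png',c['image'][:,:,::-1])
for d in D: print(round(d['p'],2),np.round(d['xy']),d['region'].sum())
fit([c],[D],'L',.601,.32,36)
c2=eyes.camera('side')
fit([c2],[bdet(c2)],'L',.601,.32,36)
plan([(.621,.340,.22,126)])
```

```text
0.62 [286. 248.] 2365
start iou 0.0
[0.601 0.32 ] 36.0 0.0
start iou 0.0
[0.601 0.32 ] 36.0 0.0
now [0.6267 0.236  0.2248] phi 126.4 t 12.43
(0.621, 0.34, 0.22, 126) -> [0.436 0.286 0.024] [-0.     0.001  0.004] dist 0.104 rows 1.7
```

View pics/w3.png

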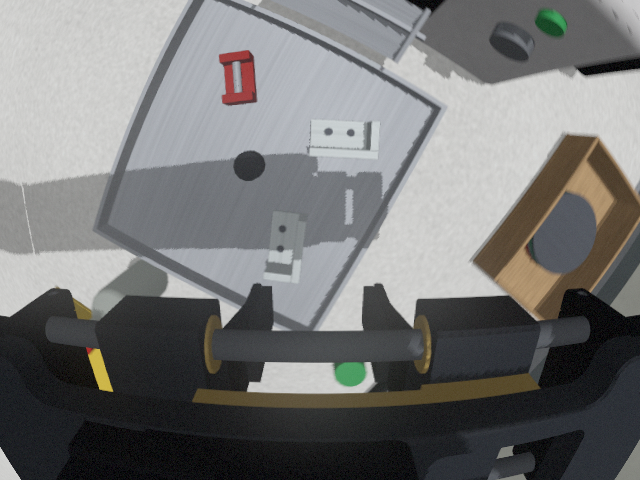

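Run:
```python
from h import *
c=wrist();im=c['image'][:,:,::-1].copy()
m=np.zeros((480,640),np.uint8);cv2.grabCut(im,m,(302,112,84,53),np.zeros((1,65)),np.zeros((1,65)),8,cv2.GC_INIT_WITH_RECT)
R=(m&1).astype(bool);R=cv2.morphologyEx(R.astype(np.uint8),cv2.MORPH_CLOSE,np.ones((7,7)))>0
print(R.sum(),[ (a.min(),a.max()) for a in np.nonzero(R)])
q=fit([c],[[dict(region=R)]],'L',.601,.32,36)
s=sil(c,[q[0]/100,q[1]/100,q[2]/10],'L')>.5
o=im.copy();o[R&~s]=(0,0,255);o[s&~R]=(0,255,0)
e=s^(cv2.erode(s.astype(np.uint8),np.ones((3,3)))>0);o[e]=(255,0,255)
cv2.imwrite('pics/f.png',np.hstack([cv2.resize(k[95:180,285:400],None,fx=3,fy=3,interpolation=cv2.INTER_CUBIC) for k in (im,o)]))
```

```text
2500 [(np.int64(117), np.int64(155)), (np.int64(307), np.int64(380))]
start iou 0.68
[0.5969 0.3134] 33.5 0.048
```

View pics/f.png

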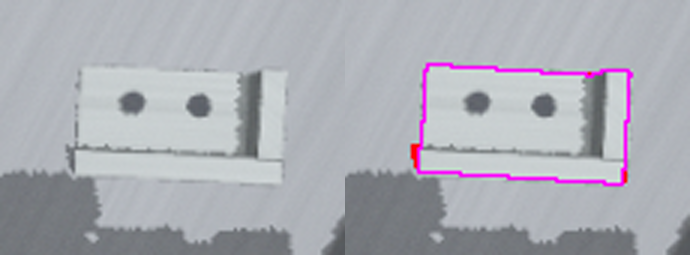

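```bash
python3 -c "
from h import *
plan([(.618,.332,.18,123.5),(.618,.332,.03,123.5)])"
```

```text
now [0.6265 0.2362 0.225 ] phi 126.4 t 12.47
(0.618, 0.332, 0.18, 123.5) -> [0.411 0.25  0.224] [-0.     0.001  0.033] dist 0.106 rows 1.7
(0.618, 0.332, 0.03, 123.5) -> [ 0.   -0.    0.75] [0. 0. 0.] dist 0.15 rows 2.4
```

play_rows(motion=[[0.2,0.12,0,0,0,0.033,34],[0.37,0.22,0.1,0,0,0.033,34],[0.41,0.25,0.3,0,0,0.033,34],[0.41,0.25,0.55,0,0,0.033,34],[0.41,0.25,0.7,0,0,0.033,34]])

```text
time: 13.1
ee_pos: [0.6168, 0.3318, 0.0823]
eef_rot: [0.473, 0.881, -0.001, -0.0]
ft_force: [0.3, -0.6, 1.1]
width: 0.0297
```

Run:
```python
from h import *
c=wrist();cv2.imwrite('pics/w4.png',c['image'][:,:,::-1])
plan([(.618,.332,.027,123.5)])
```

```text
now [0.6156 0.3307 0.0786] phi 123.6 t 13.15
(0.618, 0.332, 0.027, 123.5) -> [-0.001  0.015  0.258] [-0.004  0.     0.001] dist 0.052 rows 0.8
```

View pics/w4.png

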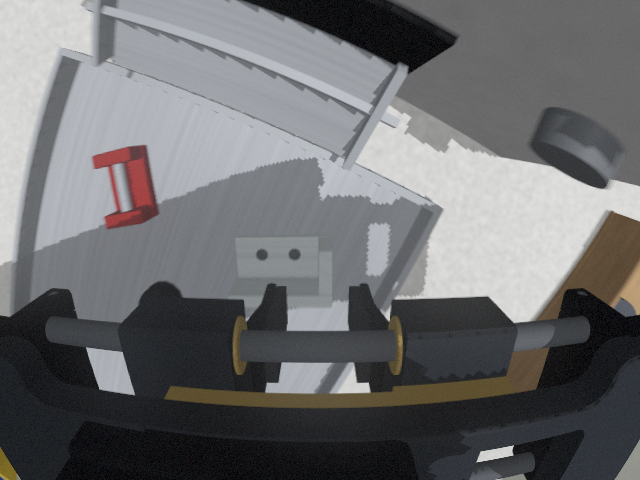

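play_rows(motion=[[0,0.003,0.08,0,0,0,34],[0,0.003,0.2,0,0,0,34],[0,0.003,0.28,0,0,0,34],[0,0.003,0.31,0,0,0,34],[0,0.003,0.32,0,0,0,34]])

```text
time: 13.78
ee_pos: [0.6177, 0.3341, 0.0209]
eef_rot: [0.472, 0.882, 0.0, 0.0]
ft_force: [0.1, -0.1, 0.5]
width: 0.0296
```

play_rows(motion=[[0,0,0,0,0,0,0],[0,0,0,0,0,0,0],[0,0,0,0,0,0,0],[0,0,0,0,0,0,0]], squeeze=30)

```text
time: 14.28
ee_pos: [0.618, 0.3341, 0.0215]
eef_rot: [0.472, 0.882, 0.0, 0.0]
ft_force: [0.5, 0.2, 2.9]
width: 0.0078
```

play_rows(motion=[[0,0,-0.05,0,0,0,0],[0,0,-0.2,0,0,0,0],[0,0,-0.45,0,0,0,0],[0,0,-0.75,0,0,0,0],[0,0,-1.0,0,0,0,0]])

```text
time: 14.9
ee_pos: [0.6174, 0.334, 0.224]
eef_rot: [0.472, 0.882, 0.001, 0.0]
ft_force: [0.2, 0.1, -1.8]
width: 0.0077
```

```bash
python3 -c "
from h import *
plan([(.60,.17,.222,123.5),(.58,-.03,.222,140),(.55,-.18,.222,165),(.52,-.276,.2,175)],(.618,.3341,.2215,123.7))"
```

```text
now [0.618  0.3341 0.2215] phi 123.7 t 14.9
(0.6, 0.17, 0.222, 123.5) -> [-0.633 -0.53  -0.003] [-0.    -0.     0.002] dist 0.165 rows 2.6
(0.58, -0.03, 0.222, 140) -> [-0.779 -0.635 -0.   ] [-0.     0.    -0.183] dist 0.201 rows 3.2
(0.55, -0.18, 0.222, 165) -> [-0.367 -0.671 -0.   ] [ 0.     0.    -0.278] dist 0.153 rows 2.4
(0.52, -0.276, 0.2, 175) -> [ 0.021 -0.502  0.11 ] [ 0.     0.    -0.111] dist 0.103 rows 1.6
```

play_rows(motion=[[-0.1,-0.08,0,0,0,0,0],[-0.3,-0.25,0,0,0,0,0],[-0.5,-0.42,0,0,0,0,0],[-0.7,-0.58,0,0,0,0,0],[-0.9,-0.75,0,0,0,0,0]])

```text
time: 15.52
ee_pos: [0.592, 0.0994, 0.2214]
eef_rot: [0.472, 0.882, -0.0, 0.0]
ft_force: [1.0, 0.4, -0.4]
width: 0.0075
```

play_rows(motion=[[-0.2,-0.17,0,0,0,-0.05,0],[-0.4,-0.34,0,0,0,-0.12,0],[-0.6,-0.5,0,0,0,-0.2,0],[-0.75,-0.62,0,0,0,-0.28,0],[-0.8,-0.66,0,0,0,-0.35,0]])

```text
time: 16.15
ee_pos: [0.5707, -0.1087, 0.2212]
eef_rot: [0.215, 0.977, -0.001, -0.0]
ft_force: [0.8, 0.8, -1.6]
width: 0.0076
```

```bash
python3 -c "
from h import *
plan([(.52,-.276,.2,175)])"
```

```text
now [ 0.5707 -0.1087  0.2212] phi 155.2 t 16.15
(0.52, -0.276, 0.2, 175) -> [-0.121 -0.866  0.107] [-0.001 -0.    -0.22 ] dist 0.176 rows 2.8
```

play_rows(motion=[[-0.03,-0.2,0,0,0,-0.06,0],[-0.07,-0.45,0,0,0,-0.13,0],[-0.1,-0.7,0,0,0,-0.2,0],[-0.12,-0.83,0.05,0,0,-0.22,0],[-0.12,-0.87,0.2,0,0,-0.22,0]])

```text
time: 16.77
ee_pos: [0.5199, -0.276, 0.182]
eef_rot: [0.045, 0.999, -0.001, 0.001]
ft_force: [0.6, 0.3, -2.3]
width: 0.0073
```

play_rows(motion=[[0,0,0.1,0,0,0,0],[0,0,0.3,0,0,0,0],[0,0,0.45,0,0,0,0],[0,0,0.52,0,0,0,0],[0,0,0.52,0,0,0,0]])

```text
time: 17.4
ee_pos: [0.5202, -0.2727, 0.0768]
eef_rot: [0.043, 0.999, 0.0, -0.0]
ft_force: [0.3, 0.4, -0.4]
width: 0.0075
```

Run:
```python
from h import *
plan([(.52,-.276,.025,175)])
c=wrist();cv2.imwrite('pics/w5.png',c['image'][:,:,::-1])
```

```text
now [ 0.5202 -0.2727  0.0768] phi 175.0 t 17.4
(0.52, -0.276, 0.025, 175) -> [-0.001 -0.017  0.259] [ 0. -0.  0.] dist 0.052 rows 0.8
```

View pics/w5.png

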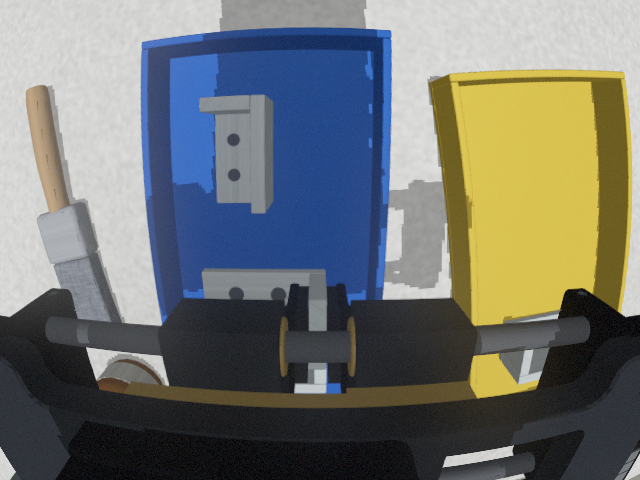

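play_rows(motion=[[0,-0.017,0.06,0,0,0,0],[0,-0.017,0.15,0,0,0,0],[0,-0.017,0.22,0,0,0,0],[0,-0.017,0.25,0,0,0,0],[0,-0.017,0.265,0,0,0,0]])

```text
time: 18.08
ee_pos: [0.5199, -0.2766, 0.0235]
eef_rot: [0.044, 0.999, 0.0, -0.0]
ft_force: [-0.8, -0.6, -0.4]
width: 0.0078
```

play_rows(motion=[[0,0,0.004,0,0,0,0],[0,0,0.008,0,0,0,0],[0,0,0.012,0,0,0,0],[0,0,0.012,0,0,0,0]])

```text
time: 18.58
ee_pos: [0.5199, -0.2769, 0.0217]
eef_rot: [0.044, 0.999, -0.0, 0.0]
ft_force: [0.3, -0.2, -1.3]
width: 0.0077
```

play_rows(motion=[[0,0,0.003,0,0,0,0],[0,0,0.006,0,0,0,0],[0,0,0.006,0,0,0,0]])

```text
time: 18.95
ee_pos: [0.52, -0.2768, 0.0214]
eef_rot: [0.044, 0.999, -0.0, -0.0]
ft_force: [-4.3, 2.1, 10.4]
width: 0.0079
```

Contact. Release, lift.

play_rows(motion=[[0,0,-0.002,0,0,0,15],[0,0,-0.002,0,0,0,26],[0,0,-0.002,0,0,0,26],[0,0,-0.1,0,0,0,26],[0,0,-0.3,0,0,0,26]])

```text
time: 19.58
ee_pos: [0.5192, -0.2763, 0.0809]
eef_rot: [0.044, 0.999, 0.001, -0.001]
ft_force: [0.5, -0.6, 0.2]
width: 0.0222
```

play_rows(motion=[[0,0,-0.25,0,0,0,50],[0,0,-0.5,0,0,0,50],[-0.05,0.2,-0.7,0,0,0.1,50],[-0.1,0.4,-0.7,0,0,0.22,50],[-0.2,0.65,-0.7,0,0,0.34,50]])

```text
time: 20.2
ee_pos: [0.571, -0.1514, 0.2225]
eef_rot: [0.307, 0.952, -0.0, 0.001]
ft_force: [0.2, 0.1, 0.1]
width: 0.0433
```

Run:
```python
from h import *
a=np.deg2rad(120);print('tgt',.6163+np.cos(a)*-.004+np.sin(a)*.014,.1924+np.sin(a)*-.004-np.cos(a)*.014)
plan([(.60,.03,.222,120),(.63,.196,.222,120)])
c=eyes.camera('side');fit([c],[bdet(c)],'L',.522,-.304,85)
```

```text
tgt 0.630424355652982 0.19593589838486225
now [ 0.571  -0.1514  0.2225] phi 144.3 t 20.2
(0.6, 0.03, 0.222, 120) -> [0.412 0.821 0.001] [0.    0.002 0.27 ] dist 0.184 rows 2.9
(0.63, 0.196, 0.222, 120) -> [0.644 0.545 0.   ] [0. 0. 0.] dist 0.169 rows 2.7
start iou 0.0
[ 0.522 -0.304] 85.0 0.0
```

play_rows(motion=[[0.08,0.16,0,0,0,0.07,50],[0.19,0.38,0,0,0,0.15,50],[0.3,0.6,0,0,0,0.22,50],[0.38,0.75,0,0,0,0.27,50],[0.41,0.82,0,0,0,0.27,50]])

```text
time: 20.98
ee_pos: [0.5984, 0.0306, 0.2212]
eef_rot: [0.495, 0.869, 0.0, 0.0]
ft_force: [-0.0, 0.6, -0.1]
width: 0.0434
```

play_rows(motion=[[0.12,0.1,0,0,0,0,50],[0.25,0.2,0,0,0,0,50],[0.3,0.25,0,0,0,0,50],[0.3,0.25,0,0,0,0,50]])

```text
time: 21.48
ee_pos: [0.6114, 0.1058, 0.2203]
eef_rot: [0.496, 0.868, -0.0, 0.0]
ft_force: [-1.2, -0.3, 0.2]
width: 0.0433
```

Run:
```python
from h import *
c=wrist();D=bdet(c);q=fit([c],[D],'R',.6163,.1924,120)
a=q[2]/10;x,y=q[0]/100-np.cos(a)*.004+np.sin(a)*.014,q[1]/100-np.sin(a)*.004-np.cos(a)*.014
plan([(x,y,.1,np.rad2deg(a))])
c=eyes.camera('top');E=eyes.regions_of(c,'done_left_c')+bdet(c)
for g in ((.522,-.304,85),(.584,-.303,85),(.446,-.311,-5)):fit([c],[E],'L',*g)
```

```text
start iou 0.96
[0.6161 0.1924] 119.7 0.037
now [0.6114 0.1043 0.2203] phi 120.3 t 21.62
(np.float64(0.6302882071107153), np.float64(0.19586680421399524), 0.1, np.float64(119.7196611919714)) -> [0.348 0.313 0.601] [-0.     0.001  0.007] dist 0.152 rows 2.4
start iou 0.0
[ 0.522 -0.304] 85.0 0.0
start iou 0.91
[ 0.584  -0.3009] 85.6 0.059
start iou 0.74
[ 0.4468 -0.3057] -6.4 0.161
```

play_rows(motion=[[0.15,0.13,0,0,0,0,40],[0.32,0.29,0.1,0,0,0,40],[0.35,0.315,0.35,0,0,0,40],[0.35,0.315,0.6,0,0,0,40],[0.35,0.315,0.7,0,0,0,40]])

```text
time: 22.45
ee_pos: [0.6287, 0.1977, 0.0774]
eef_rot: [0.497, 0.868, -0.002, -0.001]
ft_force: [0.1, -0.1, 0.3]
width: 0.0347
```

play_rows(motion=[[0,0,0.08,0,0,0,40],[0,0,0.18,0,0,0,40],[0,0,0.26,0,0,0,40],[0,0,0.29,0,0,0,40],[0,0,0.295,0,0,0,40]])

```text
time: 23.08
ee_pos: [0.6301, 0.1988, 0.0213]
eef_rot: [0.497, 0.868, 0.0, 0.0]
ft_force: [0.6, 0.0, 0.7]
width: 0.035
```

play_rows(motion=[[0,0,0,0,0,0,0],[0,0,0,0,0,0,0],[0,0,0,0,0,0,0],[0,0,0,0,0,0,0]], squeeze=30)

```text
time: 23.58
ee_pos: [0.6302, 0.1988, 0.0217]
eef_rot: [0.497, 0.868, 0.0, 0.0]
ft_force: [1.5, 0.2, 1.3]
width: 0.0081
```

play_rows(motion=[[0,0,-0.05,0,0,0,0],[0,0,-0.2,0,0,0,0],[0,0,-0.45,0,0,0,0],[0,0,-0.75,0,0,0,0],[0,0,-1.0,0,0,0,0]])

```text
time: 24.2
ee_pos: [0.6299, 0.199, 0.2245]
eef_rot: [0.497, 0.868, 0.001, 0.0]
ft_force: [0.7, -0.6, -2.0]
width: 0.0079
```

```bash
python3 -c "
from h import *
plan([(.6,.04,.222,120),(.49,-.112,.222,95.7),(.49,-.112,.075,95.7)])"
```

```text
now [0.6299 0.199  0.2245] phi 120.4 t 24.2
(0.6, 0.04, 0.222, 120) -> [-0.61  -0.532  0.012] [0.001 0.    0.005] dist 0.162 rows 2.6
(0.49, -0.112, 0.222, 95.7) -> [-0.383 -0.856 -0.   ] [ 0.   -0.    0.27] dist 0.188 rows 3.0
(0.49, -0.112, 0.075, 95.7) -> [ 0.    -0.     0.735] [0. 0. 0.] dist 0.147 rows 2.4
```

play_rows(motion=[[-0.1,-0.08,0,0,0,0,0],[-0.26,-0.22,0,0,0,0,0],[-0.43,-0.37,0,0,0,0,0],[-0.56,-0.49,0,0,0,0,0],[-0.61,-0.53,0,0,0,0,0]])

```text
time: 24.82
ee_pos: [0.6001, 0.0372, 0.2219]
eef_rot: [0.498, 0.867, -0.0, 0.0]
ft_force: [0.5, 0.4, -0.8]
width: 0.0078
```

play_rows(motion=[[-0.07,-0.15,0,0,0,0.06,0],[-0.17,-0.37,0,0,0,0.13,0],[-0.28,-0.6,0,0,0,0.2,0],[-0.36,-0.8,0,0,0,0.27,0],[-0.385,-0.855,0,0,0,0.275,0]])

```text
time: 25.45
ee_pos: [0.4908, -0.1147, 0.2218]
eef_rot: [0.673, 0.74, -0.0, 0.0]
ft_force: [0.1, 0.6, -0.9]
width: 0.0077
```

play_rows(motion=[[0,0,0.1,0,0,0,0],[0,0,0.3,0,0,0,0],[0,0,0.53,0,0,0,0],[0,0,0.68,0,0,0,0],[0,0,0.72,0,0,0,0]])

```text
time: 26.08
ee_pos: [0.4915, -0.1113, 0.076]
eef_rot: [0.67, 0.742, -0.0, -0.001]
ft_force: [-0.0, -0.8, 0.3]
width: 0.0076
```

```bash
python3 -c "
from h import *
plan([(.49,-.112,.025,95.7)])
c=wrist();cv2.imwrite('pics/w6.png',c['image'][:,:,::-1])
for P in [(.536,-.107,.04)]:print(proj(c,[P]))
D=bdet(c)+eyes.regions_of(c,'bin_right')
for d in D:print(round(d['p'],2),np.round(d['xy']),d['region'].sum())"
```

```text
now [ 0.4915 -0.1113  0.076 ] phi 95.8 t 26.07
(0.49, -0.112, 0.025, 95.7) -> [-0.003 -0.007  0.255] [-0.001 -0.001  0.002] dist 0.051 rows 0.8
[[397.53759263 274.32181725]]
0.31 [491. 264.] 7298
0.6 [297. 268.] 5898
```

play_rows(motion=[[0,0,0.06,0,0,0,0],[0,0,0.15,0,0,0,0],[0,0,0.22,0,0,0,0],[0,0,0.255,0,0,0,0],[0,0,0.268,0,0,0,0]])

```text
time: 26.9
ee_pos: [0.4917, -0.113, 0.0232]
eef_rot: [0.671, 0.741, -0.0, -0.0]
ft_force: [-0.3, 0.2, -0.7]
width: 0.0078
```

play_rows(motion=[[0,0,0.004,0,0,0,0],[0,0,0.008,0,0,0,0],[0,0,0.012,0,0,0,0],[0,0,0.012,0,0,0,0]])

```text
time: 27.4
ee_pos: [0.4921, -0.1132, 0.0216]
eef_rot: [0.671, 0.741, 0.0, 0.0]
ft_force: [0.3, -0.0, 0.7]
width: 0.0081
```

play_rows(motion=[[0,0,0.002,0,0,0,0],[0,0,0.004,0,0,0,0],[0,0,0.004,0,0,0,0]])

```text
time: 27.78
ee_pos: [0.4922, -0.1132, 0.0215]
eef_rot: [0.671, 0.741, -0.0, 0.0]
ft_force: [-3.4, 0.6, 12.0]
width: 0.0076
```

play_rows(motion=[[0,0,-0.002,0,0,0,15],[0,0,-0.002,0,0,0,26],[0,0,-0.002,0,0,0,26],[0,0,-0.1,0,0,0,26],[0,0,-0.3,0,0,0,26]])

```text
time: 28.4
ee_pos: [0.4911, -0.1127, 0.0812]
eef_rot: [0.671, 0.741, -0.0, -0.001]
ft_force: [0.7, -0.3, 0.5]
width: 0.0226
```

play_rows(motion=[[0,0,-0.25,0,0,0,40],[0,0,-0.5,0,0,0,40],[0.2,0,-0.8,0,0,0,40],[0.45,0,-0.8,0,0,0,40],[0.7,0,-0.8,0,0,0,40]])

```text
time: 29.02
ee_pos: [0.4782, 0.0284, 0.243]
eef_rot: [0.671, 0.741, 0.001, 0.002]
ft_force: [-0.2, 0.2, -1.1]
width: 0.0348
```

play_rows(motion=[[0.25,0,0,0,0,0,40],[0.5,0,0,0,0,0,40],[0.7,0,0,0,0,0,40],[0.7,0,0,0,0,0,40]])

```text
time: 29.52
ee_pos: [0.4631, 0.1692, 0.2419]
eef_rot: [0.669, 0.743, 0.001, 0.0]
ft_force: [-0.3, 1.1, 0.2]
width: 0.0347
```

Run:
```python
from h import *
c=eyes.camera('top');s=eyes.camera('side')
a=cv2.resize(c['image'][190:345,135:525,::-1],(780,310),interpolation=cv2.INTER_CUBIC)
b=cv2.resize(s['image'][140:300,280:460,::-1],(326,290),interpolation=cv2.INTER_CUBIC)
o=np.zeros((600,780,3),np.uint8);o[:310]=a;o[310:,:326]=b
o[310:,340:780]=cv2.resize(s['image'][240:440,180:440,::-1],(440,290))
cv2.imwrite('pics/end.png',o)
for k,n in ((c,'top'),(s,'side')):
    D=bdet(k)+eyes.regions_of(k,'done_left_c')+eyes.regions_of(k,'done_right_c')
    for l,g in dict(b1=('L',.522,-.304,85),b2=('R',.478,-.114,95),doneL=('L',.446,-.308,-5),doneR=('R',.601,-.1,97)).items():print(n,l);fit([k],[D],*g)
for l in ('bottle','puck_center','clamp_c'):print(l,[np.round(d['xy']).tolist() for d in eyes.landmark_of(c,l)[:1]])
print(r.read_state()['time'],r.read_state()['ee_pos'])
```

```text
top b1
start iou 0.0
[ 0.522 -0.304] 85.0 0.0
top b2
start iou 0.81
[ 0.4788 -0.1092] 95.2 0.048
top doneL
start iou 0.81
[ 0.4472 -0.3069] -7.5 0.165
top doneR
start iou 0.76
[ 0.6045 -0.0965] 89.8 0.042
side b1
start iou 0.0
[ 0.522 -0.304] 85.0 0.0
side b2
start iou 0.0
[ 0.478 -0.114] 95.0 0.0
side doneL
start iou 0.63
[ 0.4461 -0.3069] -3.4 0.366
side doneR
start iou 0.0
[ 0.601 -0.1  ] 97.0 0.0
bottle [[288.0, 279.0]]
puck_center [[211.0, 264.0]]
clamp_c []
30.175 [0.46425497 0.16537537 0.24052719]
```

View pics/end.png

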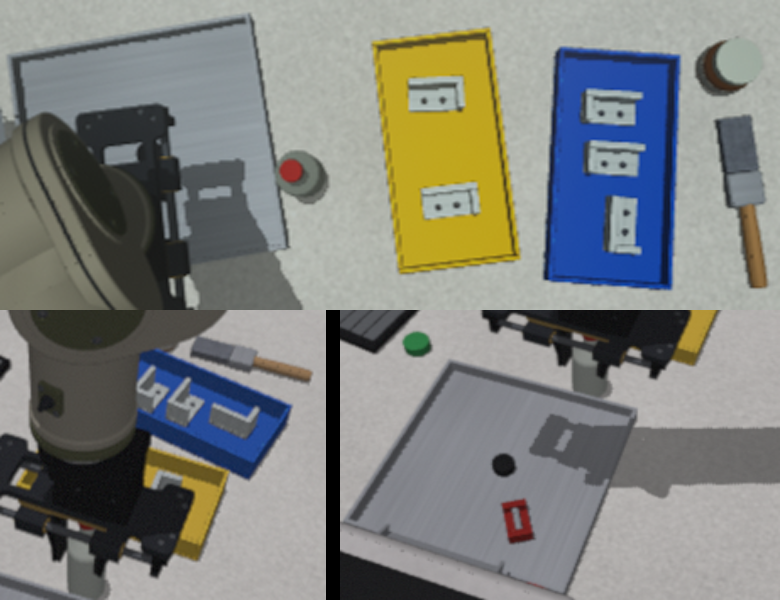

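The closing picture shows the blue bin with three brackets, at about (612,107), (615,157) and (622,222), all level and separate. The yellow bin holds two, at (436,95) and (450,202). The puck (504,464) and clamp (517,520) are still in the tray, and the bottle stands where it was. The arm is in free space.

```bash
python3 -c "
from bench import job
print(job.close_job())"
```

```text
the job is handed in; nothing more can be done
None
```

All three brackets are out of the tray. The two left-hand ones went into the blue bin first, then the right-hand one into the yellow bin. I lowered each until the wrist showed light contact (6–12 N) before opening the gripper. The job was handed in at about 30 s.

**Final checks:** the last picture shows three separate brackets in the blue bin and two in the yellow, with no visible tilt. The black mount and red clamp are still in the tray, and the bottle is upright in its place. At the end, the bottle and black mount were found within about 2 pixels of their starting positions.

**Checks that failed or disagreed:**
- **Left bracket nearest the machine:** the networks never found it, in the tray or in the bin. I located it from a segmented wrist picture, and only the final picture confirms where it was placed.
- **Clamp:** the network did not find it in the last top view because the arm was in the way, but the side view shows it in the tray.
- **Last side view:** the arm hid part of the yellow bin, so the model fits for both brackets there rest on the top camera alone.
- **Bracket already in the blue bin:** its fit was only fair (14–17% mismatch from the top, 37% from the side). The position agreed with the earlier measurement to about 1 mm.
- **Camera agreement:** the wrist and fixed cameras differed by 3–6 mm on the two brackets both could measure. I used mainly the wrist values, and the grasps came out centred.

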